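# Fetch the miniature from behind the ornaments

## Task

The small gilt-framed miniature in the storage tray is going out on loan, but the candlestick, the vase and the obelisk stand too close around it to reach it. First stand all three upright in the grey side tray, then lay the miniature face up on the blue foam rest in the middle of the travel case, its sides square with the case's, and only then stand each ornament back upright on the middle of its own felt in the storage tray. Set everything down gently, tip nothing over, and leave the white porcelain jar where it is.

Things in the scene. Friction and masses are not known exactly. Their poses are not given: they have to be found in the camera images.
- candlestick: Turned brass candlestick, 124 mm tall, about 0.4 kg. Origin: centre of the underside, z up its axis. Round foot 48 mm across; thin stem; drip plate 34 mm across from 80 to 84 mm up; above it the plain round candle socket, 24 mm across, from 84 to 124 mm up (grip here, about 106 mm up). Starts upright on the green felt.
- vase: Cobalt-blue ceramic bottle vase with thin gold and white lines, 122 mm tall, about 0.3 kg. Origin: centre of the underside, z up its axis. Belly 50 mm across at 30 mm up; plain round neck 28 mm across from 78 to 122 mm up (grip here, about 105 mm up). Starts upright on the blue felt.
- obelisk: White marble obelisk on a black square foot, 126 mm tall, 0.4 kg. Origin: centre of the underside, z up its axis, x and y square to its faces. Foot 44 x 44 mm; the square shaft tapers from 28 mm wide at 20 mm up to 20 mm at 112 mm up, then a blunt point. Grip it across two opposite faces, about 95 mm up, where it is 22 mm wide. Starts upright on the red felt.
- miniature: Small landscape in a gilt frame, the thing to fetch: 64 mm (its x) by 50 mm (its y) by 16 mm thick, 0.11 kg. Origin: centre of the underside, z out of the painted face. Lies face up on a dark foam rest in the storage tray, underside 16 mm above the table; the rest is 36 mm wide (y), 10 mm above the tray floor, so fingers can reach down both sides. The ornaments' feet are 4 to 14 mm away.
- green_felt: Round dark-green felt in the storage tray, 54 mm across, 3 mm thick: the candlestick's place. Fixed. Origin: centre of its underside (6 mm above the table); its top is 9 mm above the table.
- blue_felt: Round light-blue felt in the storage tray, 54 mm across, 3 mm thick: the vase's place. Fixed. Origin: centre of its underside; its top is 9 mm above the table.
- red_felt: Square red felt in the storage tray, 50 x 50 mm, 3 mm thick: the obelisk's place. Fixed. Origin: centre of its underside; its top is 9 mm above the table.
- side_tray: Flat grey metal handling tray lined with dark foam, empty, standing on the table to the left or the right: outside 280 mm (its x) by 150 mm (its y), rim 18 mm high, walls 6 mm, floor 6 mm above the table. Fixed. Origin: centre of its underside. The three ornaments fit in a row along its x, 80 mm apart.
- travel_case: Black travel case, standing open on the other side: outside 170 x 170 mm, walls 6 mm thick, 34 mm high; its lid lies folded back flat on its +x side (14 mm high). Fixed. Origin: centre of its underside, straight below the middle of the raised blue foam rest, 50 mm (x) by 36 mm (y), top 16 mm above the table. The miniature goes with its x along the case's x, either way round.
- porcelain_jar: Small white porcelain lidded jar with a red line, 42 mm across, 40 mm high, standing in a rear corner of the storage tray, to stay there. Origin: centre of its underside. (The storage tray itself is a fixed plywood tray, 220 x 220 mm, rim 28 mm high, floor 6 mm above the table.)
Things that resemble listed ones, but are neither listed nor needed, are in the scene too. There is more than one size of the candlestick; the job needs the smallest.

How it is judged:
On the way, in this order (a step that is already met when the one before it is completed fails the run):
1. the candlestick, the vase and the obelisk all stand upright and released in the side tray, the miniature still on its rest in the storage tray (x of candlestick in the frame of side_tray between -0.134 and 0.134 m and y of candlestick in the frame of side_tray between -0.069 and 0.069 m and z of candlestick in the frame of side_tray between 0.001 and 0.011 m and angle between each of candlestick, vase, obelisk's own z axis and vertical below 0.1 rad and linear speed of each of candlestick, vase, obelisk below 0.03 m/s and x of vase in the frame of side_tray between -0.134 and 0.134 m and y of vase in the frame of side_tray between -0.069 and 0.069 m and z of vase in the frame of side_tray between 0.001 and 0.011 m and x of obelisk in the frame of side_tray between -0.134 and 0.134 m and y of obelisk in the frame of side_tray between -0.069 and 0.069 m and z of obelisk in the frame of side_tray between 0.001 and 0.011 m and contact force between the fingers and candlestick below 0.2 N and contact force between the fingers and vase below 0.2 N and contact force between the fingers and obelisk below 0.2 N and contact force between the fingers and miniature below 0.2 N and distance of miniature from where it was at the start of the episode below 0.02 m), for 0.2 s.
2. the miniature lies face up on the rest in the travel case, released, while the three ornaments still stand in the side tray (horizontal distance between miniature and travel_case below 0.015 m and z of miniature in the frame of travel_case between 0.011 and 0.021 m and angle between each of miniature, candlestick, vase, obelisk's own z axis and vertical below 0.1 rad and angle between the x axis of miniature and the x axis of travel_case, either way round below 0.26 rad and linear speed of miniature below 0.02 m/s and x of candlestick in the frame of side_tray between -0.134 and 0.134 m and y of candlestick in the frame of side_tray between -0.069 and 0.069 m and z of candlestick in the frame of side_tray between 0.001 and 0.011 m and linear speed of each of candlestick, vase, obelisk below 0.03 m/s and x of vase in the frame of side_tray between -0.134 and 0.134 m and y of vase in the frame of side_tray between -0.069 and 0.069 m and z of vase in the frame of side_tray between 0.001 and 0.011 m and x of obelisk in the frame of side_tray between -0.134 and 0.134 m and y of obelisk in the frame of side_tray between -0.069 and 0.069 m and z of obelisk in the frame of side_tray between 0.001 and 0.011 m and contact force between the fingers and candlestick below 0.2 N and contact force between the fingers and vase below 0.2 N and contact force between the fingers and obelisk below 0.2 N and contact force between the fingers and miniature below 0.2 N), for 0.2 s.
At the end, for the whole second after the job is handed in: Miniature face up and flat on the travel case rest, within 15 mm of its middle and 15 degrees of square; candlestick upright on the green felt, vase on the blue, obelisk on the red, each within 13 mm of its middle; jar within 15 mm of its start; all released and at rest (horizontal distance between miniature and travel_case below 0.015 m and z of miniature in the frame of travel_case between 0.011 and 0.021 m and angle between each of miniature, candlestick, vase, obelisk's own z axis and vertical below 0.1 rad and angle between the x axis of miniature and the x axis of travel_case, either way round below 0.26 rad and linear speed of each of miniature, candlestick, vase, obelisk below 0.02 m/s and horizontal distance between candlestick and green_felt below 0.013 m and z of candlestick in the frame of green_felt between -0.001 and 0.007 m and angular speed of each of candlestick, vase, obelisk below 0.2 rad/s and horizontal distance between vase and blue_felt below 0.013 m and z of vase in the frame of blue_felt between -0.001 and 0.007 m and horizontal distance between obelisk and red_felt below 0.013 m and z of obelisk in the frame of red_felt between -0.001 and 0.007 m and distance of porcelain_jar from where it was at the start of the episode below 0.015 m); the robot touches nothing.
It fails at once if an ornament or the jar is tipped by more than 0.6 rad, or the miniature by more than 1 rad (angle between any of candlestick, vase, obelisk, porcelain_jar's own z axis and vertical above 0.6 rad or angle between miniature's own z axis and vertical above 1 rad).
It fails at once if an ornament or the miniature is dropped or slammed down: faster than 0.6 m/s with its underside less than 30 mm above the table (a fall of about 2 cm) ((height (world z) of candlestick below 0.03 m and linear speed of candlestick above 0.6 m/s) or (height (world z) of vase below 0.03 m and linear speed of vase above 0.6 m/s) or (height (world z) of obelisk below 0.03 m and linear speed of obelisk above 0.6 m/s) or (height (world z) of miniature below 0.03 m and linear speed of miniature above 0.6 m/s)).
It fails at once if the porcelain jar is moved by more than 15 mm (distance of porcelain_jar from where it was at the start of the episode above 0.015 m).
It also fails if it takes over 141 s, if anything falls off the work surface, if the arm or the gripper's body presses on something with over 40 N, if the wrist force passes 120 N, or if a joint passes its speed limit or range.

## Robot

A 7-joint arm with a two-finger parallel gripper is mounted at the origin on the work surface. World frame = base frame: x ahead of the robot, y to its left, z up, the work surface at z = 0. Lengths are in m, angles in rad, forces in N, time in s.
With the tool pointing down it reaches from about 0.4 to 0.85 m from the base axis. Payload 10.4 kg.
Tool frame: the origin (TCP) lies between the finger pads; the fingertips stand 14 mm ahead of it and the grasp point (between the pads) lies 5 mm behind it; z points along the fingers, y is the direction in which the jaws open and shut (so a half turn about z gives the same grasp; the last joint's range is limited). The gripper opens to 85 mm and grips with 20 to 120 N. Pads are 22 mm wide; open, the fingers measure 114 mm over their backs; the gripper's body (76 mm by 85 mm) begins 54 mm behind the grasp point. The pads swing forward as they close: fully open they stand 13 mm farther back than shut.
Start: joints at [-1.179, 0.332, -0.065, 1.46, 0.022, 1.35, -0.088], TCP at [0.252, 0.572, 0.245] pointing down, gripper open.
Joint ranges: [-2.6, 2.6], [-0.5, 2.12], [-1.47, 1.34], [0.16, 2.42], [-1.27, 4.41], [0.06, 2.06], [-2.6, 2.6]. Speed limits (rad/s): [2.22, 2.22, 2.79, 2.79, 3.14, 3.14, 3.14].

## Interface

Orientations are given as [roll, pitch, yaw] about the fixed x, y, z axes, in that order (R = Rz(yaw) Ry(pitch) Rx(roll)).
In Python, from station import telemetry, read_camera, calibration, ctrl gives the robot as it stands.
- The arm moves only by the tool send_rows, never from a script. Its argument "steps" is a list of rows, each a list of 5 numbers: the gripper command: -1 is shut, 1 is fully open, values between are in proportion, then the shift along the tool's x, y, z each as a share of 0.02 m, from -1 to 1, then the turn about the tool's z as a share of 90 degrees, from -1 to 1. A call has 1 to 10 rows; each row shifts and turns the commanded pose from where the row before left it, along the tool's axes as they then stand; what a row does not reach is not made up. A row lasts 1/10 s, in which the tool goes at most 50 mm and 8.59 degrees, less where a joint would pass 70% of its speed; a pose out of reach is approached as far as the arm can. A call with a number of a shift or a turn outside -1 to 1 is refused whole. A call with a gripper value outside its range is refused whole. The fingers move at their own pace and stop on an object; "force" is the grip in N (left out, the last holds). Time passes only in rows, so rows that do not move let the fingers close. It gives the time, the measured TCP pose, the force and the opening at its end, in the units of the state.
- telemetry.get_obs(): the state, without advancing time (a new reading comes with each control period).
- read_camera(name): name is "scene" or "top" or "wrist"; returns (picture, depth): 480x640x3 uint8, blue, green, red; 480x640 float32, m along the optical axis (not along the pixel's ray), 0 where there is no reading.
- calibration(name): a dict with "camera_matrix" (3x3 intrinsics, pixels), "rvec" (rotation vector, rad) and "tvec" (3), from world to camera coordinates, as OpenCV has them. Camera axes: x right, y down, z forward; pixel columns grow to the right and rows downward; lengths in m; the calibration is good to about 2 mm. A picture is of the moment at which its call begins: read the wrist's pose just before it. calibration takes no time and is no camera call; for the wrist camera it gives the pose at the moment of the call.
- ctrl.close_job(): hands the job in, once; it reports no verdict.
The state is a dict: "t": time; "q": joint angles; "qd": joint speeds; "effort": joint torques, N m; "tool_pos": TCP position; "orientation": TCP orientation; "ft_force": force on the tool from outside, world axes, zero at the start; "ft_torque": the same for the moment, N m; "opening": finger opening in m.
Only numpy, scipy, OpenCV 4.12 (cv2) and the standard library are available. Lean on these libraries where they do the work, as an engineer would, in place of code of your own. Each camera call takes 0.05 s, during which the arm holds its last target. There are 200 camera calls.

## Working session

There is one attempt and no reset: what is moved stays moved. The work goes in short steps, Python scripts to look and compute and a tool call to move; the robot and the scene stay as the last step left them, time stands still between calls to the robot, and variables do not carry over. Pictures are saved under pics/ and viewed, about 12 in all and at most 16, crops included, and the job is handed in when it is done.

Besides the shell and the picture viewer there is one more tool, called by a JSON object that holds its "method" and its "body". send_rows: Moves the arm, as the interface text tells. Its arguments: {"type":"object","properties":{"steps":{"type":"array"},"force":{"type":"number"}},"required":["steps"]}

```bash
mkdir -p pics; ls
python3 - <<'E'
from station import telemetry, read_camera, calibration
import cv2, numpy as np
print(telemetry.get_obs())
for n in("scene","top"):
    p,d=read_camera(n); cv2.imwrite(f"pics/{n}0.png",p); np.save(f"pics/{n}0.npy",d); c=calibration(n); print(n,c)
    R=cv2.Rodrigues(np.array(c['rvec'],float))[0]; print(-R.T@np.array(c['tvec']).ravel())
E
```

```text
pics
{'t': 0.0, 'q': array([-1.17858715,  0.33283939, -0.0647258 ,  1.46096468,  0.02158698,
        1.34986309, -0.08850397]), 'qd': array([ 0.00011148, -0.00195936, -0.00046598,  0.00268878, -0.0004509 ,
        0.00169292, -0.00073631]), 'effort': array([-6.54175783e-04, -6.25450516e+01,  4.87157295e-02, -3.91598725e+01,
        1.62896072e-02,  1.00277161e-02,  4.62308822e-05]), 'tool_pos': array([0.25172756, 0.57167744, 0.2445251 ]), 'orientation': array([-3.14021383e+00,  4.31652841e-05,  2.72682254e+00]), 'ft_force': array([-0.09262412,  0.55501935,  0.93513445]), 'ft_torque': array([-0.01279866,  0.00655965, -0.01131042]), 'opening': 0.08531455830625459}
scene {'camera_matrix': array([[574.54284661,   0.        , 310.95367577],
       [  0.        , 574.54284661, 235.81817302],
       [  0.        ,   0.        ,   1.        ]]), 'rvec': array([ 0.64258984,  2.57117806, -1.23877754]), 'tvec': array([ 0.51037557, -0.14560194,  1.32909247])}
[0.98701782 0.75416707 0.71077266]
top {'camera_matrix': array([[452.77711227,   0.        , 320.52578655],
       [  0.        , 452.77711227, 238.79265331],
       [  0.        ,   0.        ,   1.        ]]), 'rvec': array([ 2.08314223, -2.13340228,  0.16123547]), 'tvec': array([0.0345186 , 0.57840732, 0.75325741])}
[ 0.42921184 -0.00459313  0.84787934]
```

View pics/top0.png

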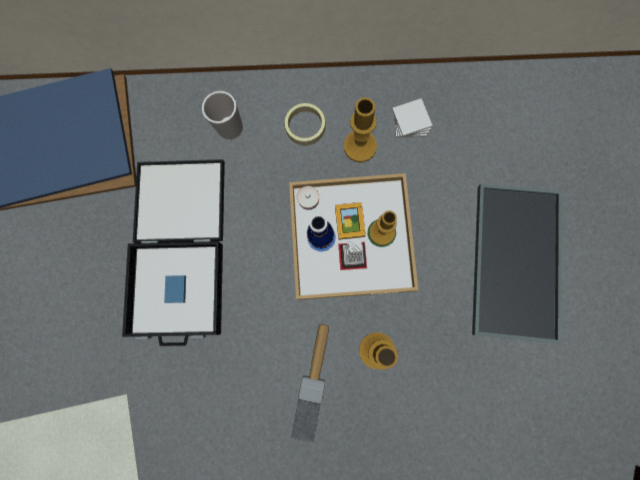

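View pics/scene0.png

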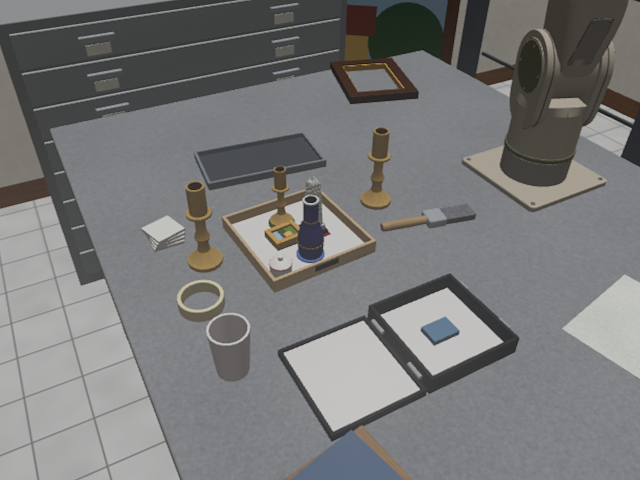

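Top view: the storage tray sits around (352,236), with the candlestick at (387,225), vase at (320,230), obelisk at (352,255), miniature at (350,221) and jar at (308,197). The side tray is at (517,262) and the case rest at (175,289). The larger candlesticks at (362,130) and (380,350) are decoys.

```bash
cat > h.py <<'E'
import cv2, numpy as np
from station import telemetry, read_camera, calibration
def cam(c):
    R=cv2.Rodrigues(np.array(c['rvec'],float))[0]; return c['camera_matrix'],R,np.array(c['tvec'],float).ravel()
def cloud(c,d):
    K,R,t=cam(c); v,u=np.mgrid[:480,:640]
    P=np.stack([(u-K[0,2])/K[0,0]*d,(v-K[1,2])/K[1,1]*d,d],-1)
    W=(P-t)@R; W[d==0]=np.nan; return W
def ray(c,uv,z):
    K,R,t=cam(c); uv=np.atleast_2d(uv).astype(float)
    D=np.c_[(uv-K[:2,2])/[K[0,0],K[1,1]],np.ones(len(uv))]@R; C=-R.T@t
    return (C+D*((z-C[2])/D[:,2])[:,None])[:,:2]
def rect(c,m,z):
    n=max(cv2.findContours(m.astype(np.uint8),cv2.RETR_EXTERNAL,cv2.CHAIN_APPROX_NONE)[0],key=cv2.contourArea)[:,0]
    (x,y),(w,h),a=cv2.minAreaRect((ray(c,n,z)*1000).astype(np.float32)); return np.round([x,y,w,h,a],1)
E
python3 - <<'E'
from h import *
p=cv2.imread("pics/top0.png"); d=np.load("pics/top0.npy"); c=calibration("top"); W=cloud(c,d); Z=W[...,2]
hsv=cv2.cvtColor(p,cv2.COLOR_BGR2HSV); H,S,V=cv2.split(hsv)
v,u=np.mgrid[:480,:640]
box=lambda a,b,e,f:(u>=a)&(u<b)&(v>=e)&(v<f)
for n,b,h in(("candle",box(365,405,200,250),.12),("vase",box(305,335,205,250),.115),("obel",box(335,370,235,270),.11)):
    m=b&(Z>h); 
    if m.sum()>3:
        n2=cv2.findContours(m.astype(np.uint8),0,1)[0]; print(n,m.sum(),np.nanmedian(Z[m]),np.nanmax(Z[m]), rect(c,m,np.nanmedian(Z[m])), np.nanmean(W[m],0))
print('obel deep', np.nanmax(Z[box(335,370,235,270)]))
m=box(465,570,170,350)&(Z>.013); print('side rim',rect(c,m,.018))
m=box(115,232,240,345)&(Z>.028)&(Z<.045); print('case rim',rect(c,m,.034))
m=box(150,200,265,315)&(H>90)&(H<125)&(S>80); print('rest',rect(c,m,.016), np.nanmedian(Z[m]))
m=box(280,420,165,305)&(Z>.02)&(Z<.034); print('stor rim',rect(c,m,.028))
m=box(330,370,195,245)&(H>12)&(H<35)&(S>120)&(Z<.06); print('mini',rect(c,m,.032),np.nanmedian(Z[m]))
m=box(295,322,183,212)&(Z>.036)&(Z<.06); print('jar',rect(c,m,.04),np.nanmedian(Z[m]))
cv2.imwrite("pics/crop0.png",cv2.resize(p[170:310,280:425],None,fx=4,fy=4,interpolation=cv2.INTER_CUBIC))
E
```

```text
candle 193 0.13343793380467606 0.13722564802349982 [595.5 -91.8  22.2  26.   61.5] [ 0.59597478 -0.09218883  0.13260401]
vase 267 0.1319963857402981 0.13534050385429924 [590.7  22.6  27.6  29.9  88.7] [0.59066348 0.02188932 0.1312188 ]
obel 173 0.12433749018735372 0.13648503878818846 [553.4 -36.3  21.   21.3  88.5] [ 0.55290696 -0.03682073  0.12443067]
obel deep 0.13648503878818846
side rim [ 536.3 -337.6  151.9  280.5   83.3]
case rim [498.3 294.6 171.4 173.8  90. ]
rest [499.8 294.8  47.5  35.7   2.1] 0.015719727728348704
stor rim [590.7 -35.9 221.3 220.    2.8]
mini [616.8 -33.2  63.7  48.6   4.8] 0.03158606498596361
jar [663.2  45.4  31.5  30.7  88.2] 0.038310927421796676
```

View pics/crop0.png

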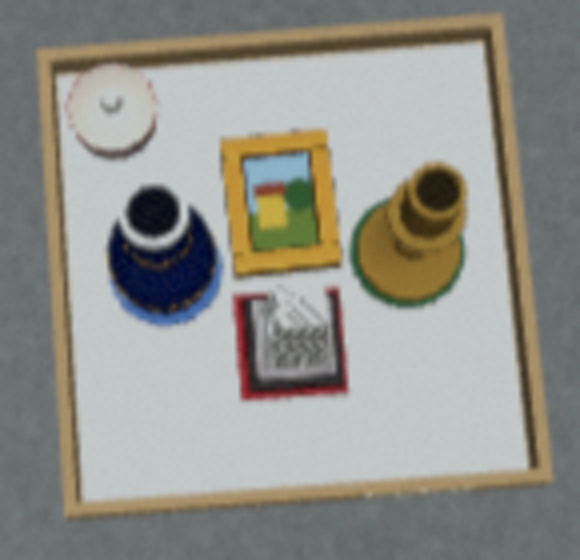

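Crop: each ornament stands on its own felt. The felts show only as thin crescents: green around (405,255), blue at (165,310) and red at (290,345). I'll measure the felts once the ornaments are off. Next I check the decoy heights and turn the tool so the jaws lie along the tray's x.

Run:
```python
from h import *
d=np.load("pics/top0.npy"); W=cloud(calibration("top"),d); Z=W[...,2]
for n,(a,b,e,f) in dict(c1=(345,385,90,165),c2=(355,405,330,375),cup=(195,245,85,140)).items():
    w=W[e:f,a:b].reshape(-1,3); k=w[:,2]>np.nanmax(w[:,2])-.01; print(n,np.nanmax(w[:,2]),w[k].mean(0))
```

```text
c1 0.1726232403951041 [ 0.77149302 -0.05830271  0.16909216]
c2 0.17251198147299523 [ 0.38181522 -0.07433751  0.16900606]
cup 0.09424983754713015 [0.82273503 0.20050739 0.08897651]
```

{"method": "send_rows", "body": {"steps": [[0.2,0,0,0,0.088],[0.2,0,0,0,0.088],[0.2,0,0,0,0.088],[0.2,0,0,0,0.088],[0.2,0,0,0,0.088],[0.2,0,0,0,0.088],[0.2,0,0,0,0.088],[0.2,0,0,0,0.088]], "force": 40}}

```text
t: 0.9
tool_pos: [0.2517, 0.5718, 0.2449]
orientation: [-3.141, 0.001, 1.615]
ft_force: [0.7, -0.3, 0.5]
opening: 0.0511
```

{"method": "send_rows", "body": {"steps": [[0.2,-1,0.463,0,0],[0.2,-1,0.463,0,0],[0.2,-1,0.463,0,0],[0.2,-1,0.463,0,0],[0.2,-1,0.463,0,0],[0.2,-1,0.463,0,0],[0.2,-1,0.463,0,0],[0.2,-1,0.463,0,0],[0.2,-1,0.463,0,0],[0.2,-1,0.463,0,0]]}}

```text
t: 1.9
tool_pos: [0.3546, 0.3759, 0.245]
orientation: [-3.141, 0.0, 1.621]
ft_force: [0.4, 0.2, 0.0]
opening: 0.0512
```

{"method": "send_rows", "body": {"steps": [[0.2,-1,0.463,0,0],[0.2,-1,0.463,0,0],[0.2,-1,0.463,0,0],[0.2,-1,0.463,0,0],[0.2,-1,0.463,0,0],[0.2,-1,0.463,0,0],[0.2,-1,0.463,0,0],[0.2,-1,0.463,0,0],[0.2,-1,0.463,0,0],[0.2,-1,0.463,0,0]]}}

```text
t: 2.9
tool_pos: [0.457, 0.1809, 0.2451]
orientation: [-3.141, 0.0, 1.621]
ft_force: [1.0, -0.6, 0.7]
opening: 0.0515
```

{"method": "send_rows", "body": {"steps": [[0.2,-1,0.463,0,0],[0.2,-1,0.463,0,0],[0.2,-1,0.463,0,0],[0.2,-1,0.463,0,0],[0.2,-1,0.463,0,0],[0.2,-1,0.463,0,0],[0.2,-1,0.463,0,0],[0.2,-1,0.463,0,0],[0.2,-1,0.463,0,0],[0.2,-1,0.463,0,0]]}}

```text
t: 3.9
tool_pos: [0.5595, -0.0141, 0.245]
orientation: [-3.141, -0.0, 1.621]
ft_force: [-0.4, -0.2, -0.8]
opening: 0.0513
```

{"method": "send_rows", "body": {"steps": [[0.2,-1,0.463,0,0],[0.2,-1,0.463,0,0],[0.2,-1,0.463,0,0],[0.2,-0.9,0.463,0,0],[0.2,0,0,1,0],[0.2,0,0,1,0],[0.2,0,0,0,0]]}}

```text
t: 4.6
tool_pos: [0.5988, -0.089, 0.2024]
orientation: [-3.137, -0.0, 1.621]
ft_force: [-0.6, -0.0, 0.9]
opening: 0.0513
```

Run:
```python
from h import *
print(telemetry.get_obs()['tool_pos'])
c=calibration("wrist"); p,d=read_camera("wrist"); cv2.imwrite("pics/w1.png",p); W=cloud(c,d); Z=W[...,2]
for n,(x,y),h in (("candle",(.595,-.092),.118),("vase",(.591,.022),.118),("obel",(.553,-.037),.11)):
    m=(np.hypot(W[...,0]-x,W[...,1]-y)<.03)&(Z>h)&(Z<.15)
    if m.sum()>20: print(n,m.sum(),np.nanmedian(Z[m]),rect(c,m,np.nanmedian(Z[m])))
```

```text
[ 0.59878368 -0.0890254   0.20242374]
candle 1272 0.1331233123197204 [596.5 -91.3  22.6  27.3   3. ]
vase 2612 0.1317802054016191 [591.2  21.1  28.6  28.9  49.8]
obel 1258 0.1246286998554862 [555.7 -37.1  21.7  20.1   2.9]
```

View pics/w1.png

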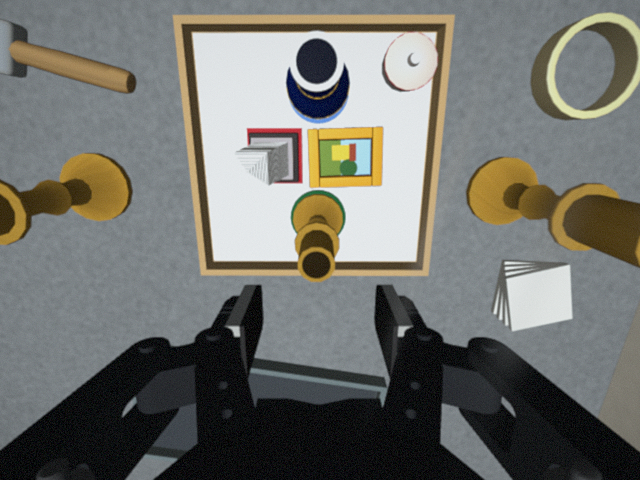

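The wrist view shows the candlestick socket at (317,263), between the open jaws, and agrees with the top view within about 2 mm. The obelisk yaw reads about 2.9°, which matches the tool.

{"method": "send_rows", "body": {"steps": [[0.2,-0.12,-0.14,0.8,0],[0.2,0,0,0.8,0],[0.2,0,0,0.8,0],[0.2,0,0,0.8,0],[0.2,0,0,0.8,0],[0.2,0,0,0.6,0],[0.2,0,0,0,0],[-1,0,0,0,0],[-1,0,0,0,0],[-1,0,0,0,0]]}}

```text
t: 5.65
tool_pos: [0.5978, -0.0921, 0.1141]
orientation: [3.141, -0.0, 1.621]
ft_force: [-1.9, 0.6, 3.3]
opening: 0.0227
```

{"method": "send_rows", "body": {"steps": [[-1,0,0,0,0],[-1,0,0,0,0],[-1,0,0,-0.3,0],[-1,0,0,-0.7,0],[-1,0,0,-1,0],[-1,0,0,-1,0],[-1,0,0,0,0]]}}

```text
t: 6.35
tool_pos: [0.5992, -0.0922, 0.1766]
orientation: [3.137, 0.0, 1.621]
ft_force: [1.2, -1.1, -5.0]
opening: 0.023
```

{"method": "send_rows", "body": {"steps": [[-1,-0.5,0,0,0],[-1,-1,0.02,0,0],[-1,-1,0.02,0,0],[-1,-1,0.02,0,0],[-1,-1,0.02,0,0],[-1,-1,0.02,0,0],[-1,-1,0.02,0,0],[-1,-1,0.02,0,0],[-1,-1,0.02,0,0],[-1,-1,0.02,0,0]]}}

```text
t: 7.35
tool_pos: [0.6098, -0.2828, 0.1715]
orientation: [-3.139, -0.001, 1.62]
ft_force: [-0.3, 0.0, -5.1]
opening: 0.0225
```

{"method": "send_rows", "body": {"steps": [[-1,-1,0,0,0],[-1,-1,0,0,0],[-1,-0.8,0,0,0],[-1,-0.4,0,0.4,0],[-1,0,0,0.8,0],[-1,0,0,0.8,0],[-1,0,0,0.5,0],[-1,0,0,0.2,0],[-1,0,0,0,0]]}}

```text
t: 8.25
tool_pos: [0.6139, -0.3445, 0.1184]
orientation: [-3.141, -0.001, 1.622]
ft_force: [0.2, 0.3, -5.0]
opening: 0.0229
```

{"method": "send_rows", "body": {"steps": [[-1,0,0,0.15,0],[-1,0,0,0.1,0],[-1,0,0,0.08,0],[-1,0,0,0,0],[-1,0,0,0,0]]}}

```text
t: 8.75
tool_pos: [0.614, -0.3454, 0.1128]
orientation: [3.141, 0.0, 1.621]
ft_force: [0.3, -0.9, -4.7]
opening: 0.0228
```

{"method": "send_rows", "body": {"steps": [[-1,0,0,0.08,0],[-1,0,0,0.04,0],[-1,0,0,0,0]]}}

```text
t: 9.05
tool_pos: [0.6142, -0.3457, 0.1111]
orientation: [3.141, 0.0, 1.621]
ft_force: [-1.5, 1.0, 3.3]
opening: 0.0226
```

{"method": "send_rows", "body": {"steps": [[0.2,0,0,0,0],[0.2,0,0,0,0],[0.2,0,0,0,0],[0.2,0,0,-0.4,0],[0.2,0,0,-1,0],[0.2,0,0,-1,0],[0.2,0,0,-1,0],[0.2,0,0,-1,0],[0.2,0.5,0,-0.3,0],[0.2,1,0,0,0]]}}

```text
t: 10.05
tool_pos: [0.6122, -0.3165, 0.2055]
orientation: [3.14, 0.002, 1.619]
ft_force: [-0.8, 0.6, 0.2]
opening: 0.0511
```

{"method": "send_rows", "body": {"steps": [[0.2,1,-0.16,0,0],[0.2,1,-0.16,0,0],[0.2,1,-0.16,0,0],[0.2,1,-0.16,0,0],[0.2,1,-0.16,0,0],[0.2,1,-0.16,0,0],[0.2,1,-0.16,0,0],[0.2,1,-0.16,0,0],[0.2,1,-0.16,0,0],[0.2,1,-0.16,0,0]]}}

```text
t: 11.05
tool_pos: [0.5699, -0.1156, 0.2039]
orientation: [-3.141, -0.0, 1.622]
ft_force: [0.2, 0.3, 0.6]
opening: 0.0513
```

{"method": "send_rows", "body": {"steps": [[0.2,1,-0.15,0,0],[0.2,1,-0.15,0,0],[0.2,1,-0.15,0,0],[0.2,0.9,-0.15,0,0],[0.2,0,0,0,0],[0.2,0,0,0,0]]}}

```text
t: 11.65
tool_pos: [0.5543, -0.0396, 0.2041]
orientation: [-3.142, -0.0, 1.622]
ft_force: [0.7, 0.5, 0.1]
opening: 0.0512
```

{"method": "send_rows", "body": {"steps": [[0.2,0.13,0.02,0.9,0],[0.2,0,0,0.9,0],[0.2,0,0,0.9,0],[0.2,0,0,0.9,0],[0.2,0,0,0.9,0],[0.2,0,0,0.7,0],[0.2,0,0,0,0],[0.2,0,0,0,0],[-1,0,0,0,0],[-1,0,0,0,0]]}}

```text
t: 12.65
tool_pos: [0.5554, -0.0375, 0.1015]
orientation: [3.14, -0.0, 1.621]
ft_force: [-0.6, -0.2, 2.8]
opening: 0.0298
```

{"method": "send_rows", "body": {"steps": [[-1,0,0,0,0],[-1,0,0,0,0],[-1,0,0,0,0],[-1,0,0,0,0]]}}

```text
t: 13.05
tool_pos: [0.5554, -0.0375, 0.1014]
orientation: [3.14, -0.0, 1.621]
ft_force: [-2.8, -0.1, 6.2]
opening: 0.0301
```

The opening reads 30 mm where I expected 22 mm, so I look before lifting.

Run:
```python
from h import *
p,d=read_camera("scene"); a=cv2.resize(p[130:300,180:400],None,fx=2.7,fy=2.7,interpolation=cv2.INTER_CUBIC)
cv2.imwrite("pics/s1.png",a)
```

```text
(no output)
```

View pics/s1.png

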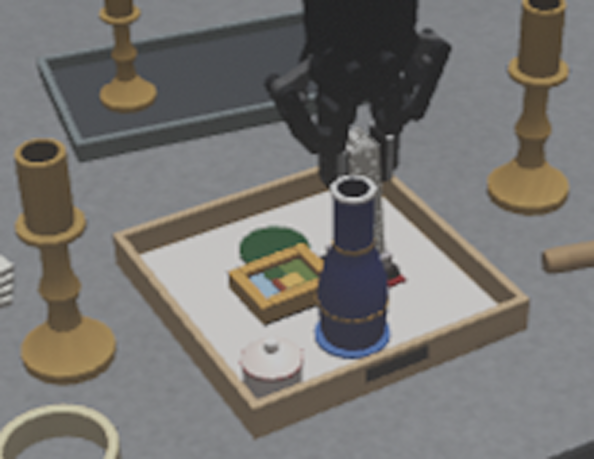

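Run:
```python
from h import *
p,d=read_camera("wrist"); cv2.imwrite("pics/w2.png",p); print(telemetry.get_obs()['opening'],telemetry.get_obs()['ft_force'])
```

```text
0.02987978749861524 [-1.55473717 -1.07814706  6.5373144 ]
```

View pics/w2.png

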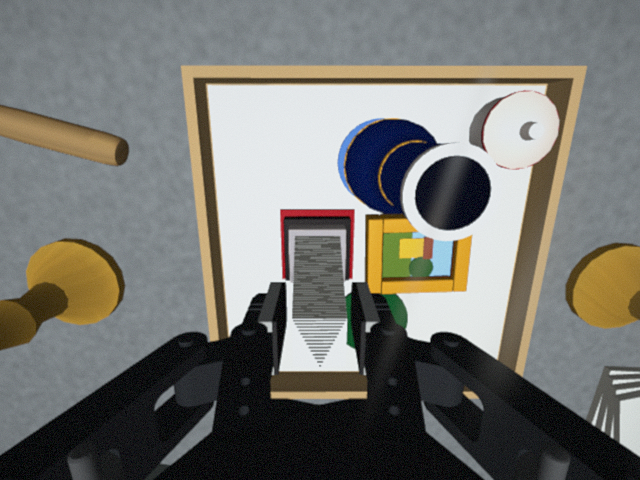

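The jaws are centred with an even gap of about 4 mm on each side of the shaft (295–345 px) and no obstacle. A test lift will show whether the hold is real.

{"method": "send_rows", "body": {"steps": [[-1,0,0,-0.1,0],[-1,0,0,-0.2,0],[-1,0,0,-0.2,0],[-1,0,0,0,0],[-1,0,0,0,0]]}}

```text
t: 13.65
tool_pos: [0.5548, -0.0373, 0.1103]
orientation: [3.142, -0.0, 1.621]
ft_force: [-0.9, 0.5, -5.5]
opening: 0.0297
```

It is held: fz shows the weight and the opening is unchanged.

{"method": "send_rows", "body": {"steps": [[-1,0,0,-0.6,0],[-1,0,0,-1,0],[-1,0,0,-1,0],[-1,-0.4,-0.15,0,0],[-1,-0.8,-0.3,0,0],[-1,-1,-0.4,0,0],[-1,-1,-0.4,0,0],[-1,-1,-0.4,0,0],[-1,-1,-0.4,0,0],[-1,-1,-0.4,0,0]], "force": 50}}

```text
t: 14.65
tool_pos: [0.5101, -0.1659, 0.1611]
orientation: [-3.14, -0.0, 1.619]
ft_force: [0.6, -0.7, -4.7]
opening: 0.0296
```

{"method": "send_rows", "body": {"steps": [[-1,-1,-0.4,0,0],[-1,-1,-0.4,0,0],[-1,-1,-0.4,0,0],[-1,-1,-0.4,0,0],[-1,-1,-0.4,0,0],[-1,-1,-0.4,0,0],[-1,-1,-0.4,0,0],[-1,-0.8,-0.3,0.3,0],[-1,-0.3,-0.1,0.8,0],[-1,0,0,0.8,0]]}}

```text
t: 15.65
tool_pos: [0.4545, -0.3301, 0.1224]
orientation: [-3.14, -0.0, 1.618]
ft_force: [0.4, -0.5, -4.7]
opening: 0.0295
```

{"method": "send_rows", "body": {"steps": [[-1,0,0,0.5,0],[-1,0,0,0.2,0],[-1,0,0,0.15,0],[-1,0,0,0.1,0],[-1,0,0,0,0]]}}

```text
t: 16.15
tool_pos: [0.4565, -0.3286, 0.1054]
orientation: [3.141, 0.0, 1.621]
ft_force: [0.1, 0.4, -4.8]
opening: 0.0293
```

{"method": "send_rows", "body": {"steps": [[-1,0,0,0.12,0],[-1,0,0,0.08,0],[-1,0,0,0.06,0],[-1,0,0,0.04,0],[-1,0,0,0,0]]}}

```text
t: 16.65
tool_pos: [0.4563, -0.3286, 0.0992]
orientation: [-3.142, -0.0, 1.621]
ft_force: [0.2, -0.5, -5.8]
opening: 0.0291
```

{"method": "send_rows", "body": {"steps": [[-1,0,0,0.06,0],[-1,0,0,0.04,0],[-1,0,0,0,0]]}}

```text
t: 16.95
tool_pos: [0.4566, -0.3292, 0.0986]
orientation: [3.14, 0.0, 1.621]
ft_force: [-4.8, 3.0, 10.2]
opening: 0.0293
```

{"method": "send_rows", "body": {"steps": [[0.2,0,0,0,0],[0.2,0,0,0,0],[0.2,0,0,0,0],[0.2,0,0,-0.4,0],[0.2,0,0,-1,0],[0.2,0,0,-1,0],[0.2,0,0,-1,0],[0.2,0,0,-1,0],[0.2,0,0,-1,0],[0.2,0.5,0.22,0,0]]}}

```text
t: 17.95
tool_pos: [0.4606, -0.3205, 0.2085]
orientation: [3.138, 0.003, 1.618]
ft_force: [-0.4, -0.3, -0.8]
opening: 0.051
```

{"method": "send_rows", "body": {"steps": [[0.2,1,0.44,0,0],[0.2,1,0.44,0,0],[0.2,1,0.44,0,0],[0.2,1,0.44,0,0],[0.2,1,0.44,0,0],[0.2,1,0.44,0,0],[0.2,1,0.44,0,0],[0.2,1,0.44,0,0],[0.2,1,0.44,0,0],[0.2,1,0.44,0,0]]}}

```text
t: 18.95
tool_pos: [0.5381, -0.1128, 0.2049]
orientation: [-3.141, -0.0, 1.621]
ft_force: [-0.6, -0.6, 0.1]
opening: 0.051
```

{"method": "send_rows", "body": {"steps": [[0.2,1,0.44,0,0],[0.2,1,0.44,0,0],[0.2,1,0.44,0,0],[0.2,1,0.44,0,0],[0.2,1,0.44,0,0],[0.2,1,0.44,0,0],[0.2,0.7,0.3,0,0],[0.2,0,0,0,0],[0.2,0,0,0,0]]}}

```text
t: 19.85
tool_pos: [0.5898, 0.0218, 0.2051]
orientation: [-3.141, 0.001, 1.621]
ft_force: [-0.2, -0.3, -0.7]
opening: 0.0512
```

{"method": "send_rows", "body": {"steps": [[0.2,0,0.06,0.9,0],[0.2,0,0,0.9,0],[0.2,0,0,0.9,0],[0.2,0,0,0.9,0],[0.2,0,0,0.7,0],[0.2,0,0,0.5,0],[0.2,0,0,0,0],[0.2,0,0,0,0],[-1,0,0,0,0],[-1,0,0,0,0]], "force": 40}}

```text
t: 20.85
tool_pos: [0.5918, 0.0226, 0.1103]
orientation: [3.14, -0.0, 1.621]
ft_force: [-1.7, 0.2, 2.8]
opening: 0.0269
```

{"method": "send_rows", "body": {"steps": [[-1,0,0,0,0],[-1,0,0,0,0],[-1,0,0,-0.3,0],[-1,0,0,-0.7,0],[-1,0,0,-1,0],[-1,0,0,-1,0]]}}

```text
t: 21.45
tool_pos: [0.591, 0.0225, 0.1705]
orientation: [-3.141, 0.0, 1.621]
ft_force: [-0.2, 0.3, -4.3]
opening: 0.0272
```

{"method": "send_rows", "body": {"steps": [[-1,-0.4,-0.1,0,0],[-1,-0.8,-0.2,0,0],[-1,-1,-0.2,0,0],[-1,-1,-0.2,0,0],[-1,-1,-0.2,0,0],[-1,-1,-0.2,0,0],[-1,-1,-0.2,0,0],[-1,-1,-0.2,0,0],[-1,-1,-0.2,0,0],[-1,-1,-0.2,0,0]]}}

```text
t: 22.45
tool_pos: [0.5608, -0.1655, 0.168]
orientation: [-3.139, -0.0, 1.619]
ft_force: [-0.9, -0.1, -3.6]
opening: 0.0272
```

{"method": "send_rows", "body": {"steps": [[-1,-1,-0.2,0,0],[-1,-1,-0.2,0,0],[-1,-1,-0.2,0,0],[-1,-1,-0.2,0,0],[-1,-1,-0.2,0,0],[-1,-1,-0.2,0,0],[-1,-1,-0.2,0,0],[-1,-1,-0.2,0,0],[-1,-0.5,-0.15,0,0],[-1,-0.2,0,0.3,0]]}}

```text
t: 23.45
tool_pos: [0.5348, -0.3409, 0.163]
orientation: [-3.141, 0.001, 1.618]
ft_force: [-0.2, 1.0, -4.3]
opening: 0.0271
```

{"method": "send_rows", "body": {"steps": [[-1,0,0,0.8,0],[-1,0,0,0.8,0],[-1,0,0,0.5,0],[-1,0,0,0.3,0],[-1,0,0,0.15,0],[-1,0,0,0,0],[-1,0,0,0,0]]}}

```text
t: 24.15
tool_pos: [0.5366, -0.3388, 0.1128]
orientation: [3.141, 0.0, 1.621]
ft_force: [0.1, -0.3, -4.1]
opening: 0.0267
```

{"method": "send_rows", "body": {"steps": [[-1,0,0,0.1,0],[-1,0,0,0.08,0],[-1,0,0,0.06,0],[-1,0,0,0.04,0],[-1,0,0,0,0]]}}

```text
t: 24.65
tool_pos: [0.5365, -0.3388, 0.1073]
orientation: [3.141, 0.0, 1.621]
ft_force: [-2.0, 2.1, 3.2]
opening: 0.0267
```

{"method": "send_rows", "body": {"steps": [[0.2,0,0,0,0],[0.2,0,0,0,0],[0.2,0,0,0,0],[0.2,0,0,-0.4,0],[0.2,0,0,-1,0],[0.2,0,0,-1,0],[0.2,0,0,-1,0],[0.2,0,0,-1,0],[0.2,0,0,-1,0],[0.2,0,0,0,0]]}}

```text
t: 25.65
tool_pos: [0.5373, -0.3396, 0.2182]
orientation: [3.137, 0.002, 1.621]
ft_force: [-0.2, -1.7, 0.2]
opening: 0.0511
```

```bash
cat > felts.py <<'E'
from h import *
import sys
p,d=read_camera("top"); cv2.imwrite(sys.argv[1],p); c=calibration("top"); W=cloud(c,d); Z=W[...,2]
H,S,V=cv2.split(cv2.cvtColor(p,cv2.COLOR_BGR2HSV))
st=(abs(W[...,0]-.591)<.1)&(abs(W[...,1]+.036)<.1)
def go(n,m,z):
    m=cv2.morphologyEx(m.astype(np.uint8),cv2.MORPH_OPEN,np.ones((2,2)))
    if m.sum()>30: print(n,m.sum(),rect(c,m,z))
if __name__=="__main__":
    go('green',st&(H>45)&(H<85)&(S>60)&(Z<.02),.009); go('blue',st&(H>95)&(H<125)&(S>80)&(Z<.02),.009)
    go('red',st&((H<8)|(H>172))&(S>120)&(Z<.02),.009)
    go('mini',st&(Z>.022)&(Z<.05)&(W[...,1]<.01),.032); go('jar',st&(Z>.03)&(W[...,1]>.02),.04)
    for x,y in((.614,-.346),(.456,-.329),(.537,-.339)):
        m=(np.hypot(W[...,0]-x,W[...,1]-y)<.04)&(Z>.11)&(Z<.15); go('orn',m,np.nanmedian(Z[m]) if m.any() else 0)
    go('side',(abs(W[...,0]-.536)<.17)&(abs(W[...,1]+.338)<.1)&(Z>.012)&(Z<.022),.018)
    m=(abs(W[...,0]-.498)<.1)&(abs(W[...,1]-.294)<.1)&(H>90)&(H<125)&(S>80); go('rest',m,.016)
E
python3 felts.py pics/top1.png
```

```text
green 590 [595.  -94.1  51.   50.9  23.9]
blue 598 [589.3  20.3  51.   50.   88.5]
red 649 [552.2 -38.2  47.6  48.    2.9]
mini 936 [615.5 -34.9  65.4  49.9   4.6]
jar 386 [660.3  41.9  39.   40.3  88.9]
orn 250 [ 609.7 -343.6   23.    33.1   29.2]
orn 205 [ 454.1 -326.6   24.4   20.1   88.8]
orn 349 [ 533.6 -336.9   28.1   36.    20.6]
side 2414 [ 534.4 -339.4  151.9  280.    83.2]
rest 502 [498.2 292.7  36.5  46.2  88.7]
```

View pics/top1.png

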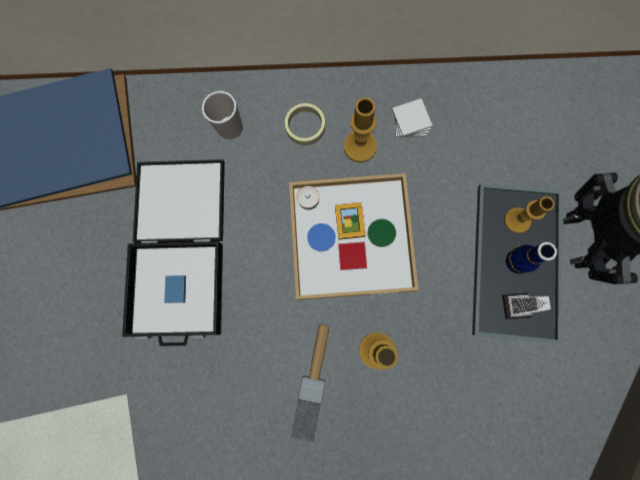

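Top view 2: all three ornaments stand upright in the side tray at (520,220), (525,258) and (525,305). The felts are clear and the miniature hasn't moved. Next, the miniature.

{"method": "send_rows", "body": {"steps": [[0.65,0.6,0.2,0,0],[0.65,1,0.32,0,0],[0.65,1,0.32,0,0],[0.65,1,0.32,0,0],[0.65,1,0.32,0,0],[0.65,1,0.32,0,0],[0.65,1,0.32,0,0],[0.65,1,0.32,0,0],[0.65,1,0.32,0,0],[0.65,1,0.32,0,0]]}}

```text
t: 26.7
tool_pos: [0.588, -0.1416, 0.2136]
orientation: [-3.14, -0.001, 1.622]
ft_force: [-0.1, 0.5, -1.0]
opening: 0.0704
```

{"method": "send_rows", "body": {"steps": [[0.65,1,0.32,0,0],[0.65,1,0.32,0,0],[0.65,1,0.32,0,0],[0.65,1,0.32,0,0],[0.65,1,0.32,0,0],[0.65,0.5,0.1,0,0],[0.65,0,0,0,-0.0928],[0.65,0,0,0,-0.0928],[0.65,0,0,0,-0.0928],[0.65,0,0,0,-0.0928]]}}

```text
t: 27.7
tool_pos: [0.6161, -0.0322, 0.214]
orientation: [-3.141, -0.001, 2.21]
ft_force: [0.8, 1.6, 0.2]
opening: 0.0705
```

{"method": "send_rows", "body": {"steps": [[0.65,0,0,1,-0.0928],[0.65,0,0,1,-0.0928],[0.65,0,0,1,-0.0928],[0.65,0,0,0.5,-0.0928],[0.65,0,0,0,-0.0928],[0.65,0,0,0,-0.0928],[0.65,0,0,0,-0.0928],[0.65,0,0,0,0],[0.65,0,0,0,0]]}}

```text
t: 28.6
tool_pos: [0.6163, -0.0323, 0.1443]
orientation: [3.141, -0.001, -3.063]
ft_force: [-0.2, -0.1, 0.1]
opening: 0.0706
```

{"method": "send_rows", "body": {"steps": [[0.65,0,0,0.9,0],[0.65,0,0,0.9,0],[0.65,0,0,0.9,0],[0.65,0,0,0.9,0],[0.65,0,0,0.9,0],[0.65,0,0,0.8,0],[0.65,0,0,0.4,0],[0.65,0,0,0.2,0],[0.65,0,0,0,0],[0.65,0,0,0,0]], "force": 30}}

```text
t: 29.6
tool_pos: [0.6172, -0.0323, 0.0274]
orientation: [3.142, 0.001, -3.059]
ft_force: [0.8, 0.4, 0.1]
opening: 0.0702
```

{"method": "send_rows", "body": {"steps": [[-1,0,0,0,0],[-1,0,0,0,0],[-1,0,0,0,0],[-1,0,0,0,0],[-1,0,0,0,0]]}}

```text
t: 30.1
tool_pos: [0.6172, -0.0323, 0.0276]
orientation: [3.142, 0.001, -3.059]
ft_force: [-1.6, -1.0, 6.5]
opening: 0.0494
```

{"method": "send_rows", "body": {"steps": [[-1,0,0,-0.3,0],[-1,0,0,-0.7,0],[-1,0,0,-1,0],[-1,0,0,-1,0],[-1,0,0,-0.8,0.047],[-1,0,0,0,0],[-1,0.2,0.4,0,0],[-1,0.3,0.8,0,0],[-1,0.35,1,0,0],[-1,0.35,1,0,0]]}}

```text
t: 31.1
tool_pos: [0.5907, 0.0327, 0.1014]
orientation: [-3.142, -0.002, -3.131]
ft_force: [-0.2, 0.3, -1.5]
opening: 0.0493
```

{"method": "send_rows", "body": {"steps": [[-1,0.35,1,0,0],[-1,0.35,1,0,0],[-1,0.35,1,0,0],[-1,0.35,1,0,0],[-1,0.35,1,0,0],[-1,0.35,1,0,0],[-1,0.35,1,0,0],[-1,0.35,1,0,0],[-1,0.35,1,0,0],[-1,0.35,1,0,0]]}}

```text
t: 32.1
tool_pos: [0.5186, 0.2319, 0.1015]
orientation: [-3.141, -0.002, -3.13]
ft_force: [0.9, 0.7, -1.0]
opening: 0.0494
```

{"method": "send_rows", "body": {"steps": [[-1,0.35,1,0,0],[-1,0.35,1,0,0],[-1,0.3,0.8,0,0],[-1,0,0.4,0,0],[-1,0,0,0,0],[-1,0,0,0,0]]}}

```text
t: 32.7
tool_pos: [0.4998, 0.2937, 0.1022]
orientation: [-3.141, -0.0, -3.133]
ft_force: [0.4, -0.2, -1.2]
opening: 0.0492
```

{"method": "send_rows", "body": {"steps": [[-1,0,0.05,0.8,0],[-1,0,0,0.8,0],[-1,0,0,0.8,0],[-1,0,0,0.6,0],[-1,0,0,0.3,0],[-1,0,0,0.2,0],[-1,0,0,0.08,0],[-1,0,0,0.06,0],[-1,0,0,0,0],[-1,0,0,0,0]]}}

```text
t: 33.7
tool_pos: [0.4999, 0.2959, 0.0303]
orientation: [3.141, 0.0, -3.132]
ft_force: [-0.6, 0.6, -0.6]
opening: 0.0495
```

{"method": "send_rows", "body": {"steps": [[-1,0,0,0.06,0],[-1,0,0,0.06,0],[-1,0,0,0.03,0],[-1,0,0,0,0]]}}

```text
t: 34.1
tool_pos: [0.4998, 0.2958, 0.0275]
orientation: [3.141, 0.0, -3.133]
ft_force: [-3.2, -1.8, 6.1]
opening: 0.049
```

{"method": "send_rows", "body": {"steps": [[0.65,0,0,0,0],[0.65,0,0,0,0],[0.65,0,0,0,0],[0.65,0,0,-0.3,0],[0.65,0,0,-1,0],[0.65,0,0,-1,0],[0.65,0,0,-1,0],[0.65,0,0,-1,0],[0.65,0,0,-1,0],[0.65,0,0,-1,0]]}}

```text
t: 35.1
tool_pos: [0.4997, 0.2957, 0.1542]
orientation: [3.141, 0.0, -3.133]
ft_force: [1.1, -0.2, 0.4]
opening: 0.0706
```

{"method": "send_rows", "body": {"steps": [[0.65,0,0,-1,0],[0.65,0,0,-1,0],[0.65,0,0,-1,0],[0.2,0,0,0,0]]}}

```text
t: 35.5
tool_pos: [0.5009, 0.2963, 0.2162]
orientation: [3.139, 0.004, -3.133]
ft_force: [-0.5, 0.1, 0.2]
opening: 0.0575
```

Run:
```python
from h import *
c=calibration("wrist"); p,d=read_camera("wrist"); cv2.imwrite("pics/w3.png",p); W=cloud(c,d); Z=W[...,2]
near=(abs(W[...,0]-.5)<.07)&(abs(W[...,1]-.295)<.07)
m=near&(Z>.024)&(Z<.045); print('mini',m.sum(),np.nanmedian(Z[m]),rect(c,m,.032))
near=(abs(W[...,0]-.5)<.11)&(abs(W[...,1]-.295)<.11)
m=near&(Z>.026)&(Z<.042)
m=cv2.morphologyEx(m.astype(np.uint8),cv2.MORPH_OPEN,np.ones((3,3))); print('case',rect(c,m,.034))
```

```text
mini 3483 0.03073062838891626 [499.4 295.7  64.8  49.8   0.6]
case [494.1 295.2 169.4 167.   90. ]
```

View pics/w3.png

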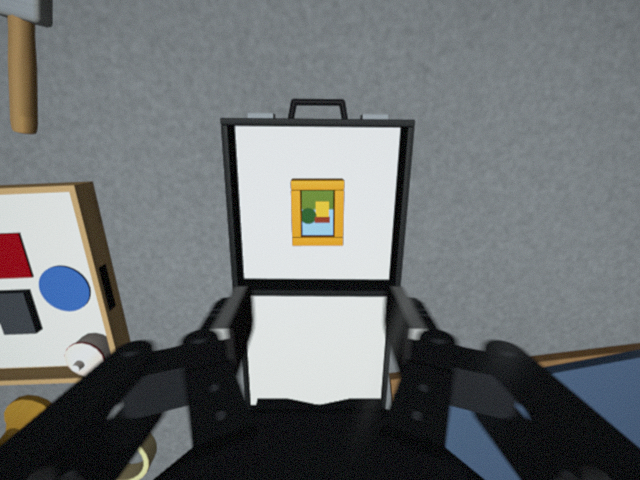

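The miniature lies at (317,212) px, square in the case. It measures (499.4, 295.7) mm against the rest at about (499.7, 294.6), with a yaw of 0.6°. Now the vase goes back.

{"method": "send_rows", "body": {"steps": [[0.2,0,0,0,0.0885],[0.2,0,0,0,0.0885],[0.2,0,0,0,0.0885],[0.2,0,0,0,0.0885],[0.2,0,0,0,0.0885],[0.2,0,0,0,0.0885],[0.2,0,0,0,0.0885],[0.2,0,0,0,0.0885],[0.2,0,0,0,0.0885],[0.2,0,0,0,0.0885]], "force": 40}}

```text
t: 36.55
tool_pos: [0.4992, 0.2954, 0.2118]
orientation: [-3.14, 0.001, 1.755]
ft_force: [-0.3, 0.5, -0.6]
opening: 0.0513
```

{"method": "send_rows", "body": {"steps": [[0.2,0,0,0,0.0885],[0.2,-0.5,0,0,0],[0.2,-1,0,0,0],[0.2,-1,0,0,0],[0.2,-1,0,0,0],[0.2,-1,0,0,0],[0.2,-1,0,0,0],[0.2,-1,0,0,0],[0.2,-1,0,0,0],[0.2,-1,0,0,0]]}}

```text
t: 37.55
tool_pos: [0.5082, 0.1232, 0.213]
orientation: [3.141, -0.0, 1.621]
ft_force: [0.2, 0.9, 0.7]
opening: 0.0513
```

{"method": "send_rows", "body": {"steps": [[0.2,-1,0,0,0],[0.2,-1,0,0,0],[0.2,-1,0,0,0],[0.2,-1,0,0,0],[0.2,-1,0,0,0],[0.2,-1,0,0,0],[0.2,-1,0,0,0],[0.2,-1,0,0,0],[0.2,-1,0,0,0],[0.2,-1,0,0,0]]}}

```text
t: 38.55
tool_pos: [0.5176, -0.0763, 0.213]
orientation: [3.141, -0.001, 1.621]
ft_force: [0.3, -0.0, -0.2]
opening: 0.0511
```

{"method": "send_rows", "body": {"steps": [[0.2,-1,0,0,0],[0.2,-1,0,0,0],[0.2,-1,0,0,0],[0.2,-1,0,0,0],[0.2,-1,0,0,0],[0.2,-1,0,0,0],[0.2,-1,0,0,0],[0.2,-1,0,0,0],[0.2,0,0,0,0],[0.2,0,0,0,0]]}}

```text
t: 39.55
tool_pos: [0.5255, -0.2347, 0.2129]
orientation: [-3.142, -0.0, 1.62]
ft_force: [1.4, -0.4, -0.6]
opening: 0.0509
```

{"method": "send_rows", "body": {"steps": [[0.2,-1,0.1,0,0],[0.2,-1,0.1,0,0],[0.2,-1,0.09,0,0],[0.2,-1,0,0,0],[0.2,-0.8,0,0,0],[0.2,-0.43,0,0,0],[0.2,0,0,0,0],[0.2,0,0,0,0]]}}

```text
t: 40.35
tool_pos: [0.5378, -0.3368, 0.2128]
orientation: [3.141, -0.001, 1.622]
ft_force: [0.3, 0.4, -0.4]
opening: 0.0512
```

{"method": "send_rows", "body": {"steps": [[0.2,-0.1,-0.07,0.9,0],[0.2,0,0,0.9,0],[0.2,0,0,0.9,0],[0.2,0,0,0.9,0],[0.2,0,0,0.8,0],[0.2,0,0,0.6,0],[0.2,0,0,0.26,0],[0.2,0,0,0,0],[0.2,0,0,0,0],[-1,0,0,0,0]]}}

```text
t: 41.35
tool_pos: [0.5367, -0.3402, 0.1085]
orientation: [3.14, 0.0, 1.621]
ft_force: [0.6, 0.1, 0.8]
opening: 0.0381
```

{"method": "send_rows", "body": {"steps": [[-1,0,0,0,0],[-1,0,0,0,0],[-1,0,0,0,0],[-1,0,0,0,0]]}}

```text
t: 41.75
tool_pos: [0.5366, -0.3402, 0.1085]
orientation: [3.141, 0.0, 1.621]
ft_force: [-1.8, 1.2, 5.7]
opening: 0.0267
```

{"method": "send_rows", "body": {"steps": [[-1,0,0,-0.3,0],[-1,0,0,-0.7,0],[-1,0,0,-1,0],[-1,0,0,-1,0],[-1,0,0,0,0],[-1,0.4,0,0,0],[-1,0.8,0.2,0,0],[-1,1,0.2,0,0],[-1,1,0.2,0,0],[-1,1,0.2,0,0]]}}

```text
t: 42.75
tool_pos: [0.5474, -0.2532, 0.1662]
orientation: [-3.14, -0.001, 1.622]
ft_force: [-0.4, 0.1, -3.4]
opening: 0.0272
```

{"method": "send_rows", "body": {"steps": [[-1,1,0.2,0,0],[-1,1,0.2,0,0],[-1,1,0.2,0,0],[-1,1,0.2,0,0],[-1,1,0.2,0,0],[-1,1,0.2,0,0],[-1,1,0.2,0,0],[-1,1,0.2,0,0],[-1,1,0.2,0,0],[-1,1,0.2,0,0]]}}

```text
t: 43.75
tool_pos: [0.5769, -0.0517, 0.1663]
orientation: [-3.139, -0.0, 1.622]
ft_force: [0.7, -0.3, -3.4]
opening: 0.0267
```

{"method": "send_rows", "body": {"steps": [[-1,1,0.2,0,0],[-1,1,0.2,0,0],[-1,1,0.2,0,0],[-1,0.5,0.2,0,0],[-1,0.2,0,0,0],[-1,0,0,0,0],[-1,0,0,0,0]]}}

```text
t: 44.45
tool_pos: [0.5898, 0.0201, 0.1675]
orientation: [-3.141, 0.001, 1.62]
ft_force: [-0.5, 0.2, -3.6]
opening: 0.0272
```

{"method": "send_rows", "body": {"steps": [[-1,0.05,0.06,0.7,0],[-1,0,0,0.8,0],[-1,0,0,0.6,0],[-1,0,0,0.3,0],[-1,0,0,0.15,0],[-1,0,0,0.05,0],[-1,0,0,0,0],[-1,0,0,0,0]]}}

```text
t: 45.25
tool_pos: [0.5916, 0.0224, 0.1162]
orientation: [3.141, -0.0, 1.621]
ft_force: [-0.3, 1.0, -5.8]
opening: 0.0271
```

{"method": "send_rows", "body": {"steps": [[-1,0,0,0.1,0],[-1,0,0,0.08,0],[-1,0,0,0.06,0],[-1,0,0,0,0]]}}

```text
t: 45.65
tool_pos: [0.5915, 0.0224, 0.1115]
orientation: [3.141, -0.0, 1.621]
ft_force: [-2.7, 0.3, 3.3]
opening: 0.0271
```

{"method": "send_rows", "body": {"steps": [[0.2,0,0,0,0],[0.2,0,0,0,0],[0.2,0,0,0,0],[0.2,0,0,-0.4,0],[0.2,0,0,-1,0],[0.2,0,0,-1,0],[0.2,0,0,-1,0],[0.2,0,0,-1,0],[0.2,0,0,-0.4,0],[0.2,-0.5,-0.22,0,0]]}}

```text
t: 46.65
tool_pos: [0.5881, 0.0134, 0.2079]
orientation: [3.139, -0.001, 1.624]
ft_force: [0.1, 0.4, 0.5]
opening: 0.0514
```

{"method": "send_rows", "body": {"steps": [[0.2,-1,-0.44,0,0],[0.2,-1,-0.44,0,0],[0.2,-1,-0.44,0,0],[0.2,-1,-0.44,0,0],[0.2,-1,-0.44,0,0],[0.2,-1,-0.44,0,0],[0.2,-1,-0.44,0,0],[0.2,-1,-0.44,0,0],[0.2,-1,-0.44,0,0],[0.2,-1,-0.44,0,0]]}}

```text
t: 47.65
tool_pos: [0.5073, -0.1944, 0.2057]
orientation: [-3.14, -0.0, 1.62]
ft_force: [0.4, -0.3, -0.0]
opening: 0.0511
```

{"method": "send_rows", "body": {"steps": [[0.2,-1,-0.44,0,0],[0.2,-1,-0.44,0,0],[0.2,-1,-0.44,0,0],[0.2,-1,-0.44,0,0],[0.2,-1,-0.44,0,0],[0.2,-1,-0.44,0,0],[0.2,-0.75,-0.37,0,0],[0.2,0,0,0,0],[0.2,0,0,0,0]]}}

```text
t: 48.55
tool_pos: [0.455, -0.3302, 0.2061]
orientation: [-3.14, -0.001, 1.62]
ft_force: [-0.2, -0.7, 0.2]
opening: 0.051
```

{"method": "send_rows", "body": {"steps": [[0.2,0.05,0.08,0.9,0],[0.2,0,0,0.9,0],[0.2,0,0,0.9,0],[0.2,0,0,0.9,0],[0.2,0,0,0.8,0],[0.2,0,0,0.6,0],[0.2,0,0,0.35,0],[0.2,0,0,0,0],[0.2,0,0,0,0],[-1,0,0,0,0]], "force": 50}}

```text
t: 49.55
tool_pos: [0.4582, -0.3291, 0.1006]
orientation: [3.141, 0.0, 1.621]
ft_force: [0.6, -0.6, -1.0]
opening: 0.0378
```

{"method": "send_rows", "body": {"steps": [[-1,0,0,0,0],[-1,0,0,0,0],[-1,0,0,0,0],[-1,0,0,-0.2,0],[-1,0,0,-0.5,0],[-1,0,0,-1,0],[-1,0,0,-1,0],[-1,0,0,-0.3,0],[-1,0,0,0,0]]}}

```text
t: 50.45
tool_pos: [0.4583, -0.3289, 0.1607]
orientation: [3.14, 0.0, 1.622]
ft_force: [0.0, 0.8, -5.6]
opening: 0.0295
```

{"method": "send_rows", "body": {"steps": [[-1,0.4,0.15,0,0],[-1,0.8,0.3,0,0],[-1,1,0.4,0,0],[-1,1,0.4,0,0],[-1,1,0.4,0,0],[-1,1,0.4,0,0],[-1,1,0.4,0,0],[-1,1,0.4,0,0],[-1,1,0.4,0,0],[-1,1,0.4,0,0]]}}

```text
t: 51.45
tool_pos: [0.521, -0.1396, 0.1587]
orientation: [-3.14, -0.0, 1.622]
ft_force: [0.0, 0.4, -5.2]
opening: 0.0293
```

{"method": "send_rows", "body": {"steps": [[-1,1,0.4,0,0],[-1,1,0.4,0,0],[-1,1,0.4,0,0],[-1,1,0.3,0,0],[-1,0.8,0.2,0,0],[-1,0.3,0.15,0,0],[-1,0,0,0.7,0],[-1,0,0,0.8,0],[-1,0,0,0.5,0],[-1,0,0,0,0]]}}

```text
t: 52.45
tool_pos: [0.5517, -0.0385, 0.1177]
orientation: [-3.138, 0.001, 1.62]
ft_force: [-0.5, -0.4, -4.3]
opening: 0.0295
```

{"method": "send_rows", "body": {"steps": [[-1,0.06,0.13,0.2,0],[-1,0,0,0.1,0],[-1,0,0,0.05,0],[-1,0,0,0,0],[-1,0,0,0,0]]}}

```text
t: 52.95
tool_pos: [0.5559, -0.0363, 0.1131]
orientation: [3.141, -0.0, 1.621]
ft_force: [0.4, 0.5, -4.5]
opening: 0.0289
```

{"method": "send_rows", "body": {"steps": [[-1,-0.02,-0.08,0.15,0],[-1,0,0,0.12,0],[-1,0,0,0.08,0],[-1,0,0,0.05,0],[-1,0,0,0,0],[-1,0,0,0,0]]}}

```text
t: 53.55
tool_pos: [0.5542, -0.0367, 0.1049]
orientation: [3.142, -0.0, 1.621]
ft_force: [0.0, -0.2, -5.4]
opening: 0.0291
```

{"method": "send_rows", "body": {"steps": [[-1,0,0,0.05,0],[-1,0,0,0.05,0],[-1,0,0,0,0],[-1,0,0,0,0]]}}

```text
t: 53.95
tool_pos: [0.5546, -0.0368, 0.1038]
orientation: [3.141, -0.001, 1.621]
ft_force: [-3.9, 0.2, 5.8]
opening: 0.0293
```

{"method": "send_rows", "body": {"steps": [[0.2,0,0,0,0],[0.2,0,0,0,0],[0.2,0,0,0,0],[0.2,0,0,-0.4,0],[0.2,0,0,-1,0],[0.2,0,0,-1,0],[0.2,0,0,-1,0],[0.2,0,0,-1,0],[0.2,0,0,-0.9,0],[0.2,-0.6,0.1,0,0]]}}

```text
t: 54.95
tool_pos: [0.5582, -0.0475, 0.2118]
orientation: [3.137, -0.001, 1.624]
ft_force: [0.8, 0.4, -1.0]
opening: 0.0509
```

{"method": "send_rows", "body": {"steps": [[0.2,-1,0.14,0,0],[0.2,-1,0.14,0,0],[0.2,-1,0.14,0,0],[0.2,-1,0.14,0,0],[0.2,-1,0.14,0,0],[0.2,-1,0.14,0,0],[0.2,-1,0.14,0,0],[0.2,-1,0.14,0,0],[0.2,-1,0.14,0,0],[0.2,-1,0.14,0,0]]}}

```text
t: 55.95
tool_pos: [0.5946, -0.2485, 0.2084]
orientation: [-3.141, 0.0, 1.621]
ft_force: [0.3, -0.1, -0.3]
opening: 0.0514
```

{"method": "send_rows", "body": {"steps": [[0.2,-1,0.14,0,0],[0.2,-1,0.14,0,0],[0.2,-1,0.14,0,0],[0.2,-1,0.14,0,0],[0.2,-1,0.14,0,0],[0.2,0,0,0,0],[0.2,0,0,0,0]]}}

```text
t: 56.65
tool_pos: [0.6134, -0.3468, 0.2082]
orientation: [-3.141, -0.0, 1.62]
ft_force: [0.9, -0.2, 0.2]
opening: 0.0514
```

{"method": "send_rows", "body": {"steps": [[0.2,0.05,0.04,0.9,0],[0.2,0,0,0.9,0],[0.2,0,0,0.9,0],[0.2,0,0,0.9,0],[0.2,0,0,0.7,0],[0.2,0,0,0.5,0],[0.2,0,0,0,0],[0.2,0,0,0,0],[0.2,0,0,0,0],[-1,0,0,0,0]], "force": 40}}

```text
t: 57.65
tool_pos: [0.615, -0.3453, 0.1138]
orientation: [3.14, 0.001, 1.621]
ft_force: [-0.1, -0.6, 0.1]
opening: 0.0378
```

{"method": "send_rows", "body": {"steps": [[-1,0,0,0,0],[-1,0,0,0,0],[-1,0,0,0,0],[-1,0,0,-0.2,0],[-1,0,0,-0.5,0],[-1,0,0,-1,0],[-1,0,0,-1,0],[-1,0,0,-0.3,0],[-1,0,0,0,0]]}}

```text
t: 58.55
tool_pos: [0.6151, -0.3452, 0.1737]
orientation: [3.14, 0.0, 1.622]
ft_force: [0.3, 0.5, -5.8]
opening: 0.0227
```

{"method": "send_rows", "body": {"steps": [[-1,0.4,0,0,0],[-1,0.8,-0.02,0,0],[-1,1,-0.02,0,0],[-1,1,-0.02,0,0],[-1,1,-0.02,0,0],[-1,1,-0.02,0,0],[-1,1,-0.02,0,0],[-1,1,-0.02,0,0],[-1,1,-0.02,0,0],[-1,1,-0.02,0,0]]}}

```text
t: 59.55
tool_pos: [0.601, -0.1597, 0.1715]
orientation: [-3.14, -0.001, 1.622]
ft_force: [1.2, 0.8, -5.1]
opening: 0.0228
```

{"method": "send_rows", "body": {"steps": [[-1,1,-0.02,0,0],[-1,1,-0.02,0,0],[-1,0.8,-0.03,0,0],[-1,0.5,-0.02,0,0],[-1,0.18,0,0,0],[-1,0,0,0.7,0],[-1,0,0,0.8,0],[-1,0,0,0.5,0],[-1,0,0,0,0],[-1,0,0,0,0]]}}

```text
t: 60.55
tool_pos: [0.5963, -0.0927, 0.1325]
orientation: [-3.141, 0.0, 1.621]
ft_force: [0.6, 0.3, -4.8]
opening: 0.0226
```

Down by 15.7 mm in total, the first 13.6 mm in one go.

{"method": "send_rows", "body": {"steps": [[-1,0,0.02,0.35,0],[-1,0,0,0.2,0],[-1,0,0,0.08,0],[-1,0,0,0.05,0],[-1,0,0,0,0],[-1,0,0,0,0]]}}

```text
t: 61.15
tool_pos: [0.597, -0.092, 0.1194]
orientation: [3.141, -0.0, 1.621]
ft_force: [-0.3, 1.6, -5.6]
opening: 0.0229
```

{"method": "send_rows", "body": {"steps": [[-1,0,0,0.06,0],[-1,0,0,0.05,0],[-1,0,0,0.04,0],[-1,0,0,0,0],[-1,0,0,0,0]]}}

```text
t: 61.65
tool_pos: [0.5969, -0.0921, 0.1165]
orientation: [3.141, -0.0, 1.621]
ft_force: [-1.4, -0.2, -2.1]
opening: 0.0228
```

Contact has begun, so one last small press, then release, rise and retreat.

{"method": "send_rows", "body": {"steps": [[-1,0,0,0.03,0],[-1,0,0,0,0],[0.2,0,0,0,0],[0.2,0,0,0,0],[0.2,0,0,0,0],[0.2,0,0,-0.4,0],[0.2,0,0,-1,0],[0.2,0,0,-1,0],[0.2,0,0,-1,0],[0.2,0,0,-1,0]]}}

```text
t: 62.65
tool_pos: [0.5969, -0.0922, 0.2052]
orientation: [3.141, 0.0, 1.621]
ft_force: [0.9, -0.7, -0.2]
opening: 0.0511
```

{"method": "send_rows", "body": {"steps": [[0.2,0,0,-1,0],[0.2,-1,0,0,0],[0.2,-1,0,0,0],[0.2,-1,0,0,0],[0.2,-1,0,0,0],[0.2,-1,0,0,0],[0.2,-1,0,0,0],[0.2,-1,0,0,0],[0.2,-1,0,0,0],[0.2,-1,0,0,0]]}}

```text
t: 63.65
tool_pos: [0.6061, -0.2727, 0.2243]
orientation: [3.141, 0.0, 1.621]
ft_force: [0.9, -0.5, 0.2]
opening: 0.051
```

{"method": "send_rows", "body": {"steps": [[0.2,-1,0,0,0],[0.2,-1,0,0,0],[0.2,0,0,0,0],[0.2,0,0,0,0]]}}

```text
t: 64.05
tool_pos: [0.6079, -0.3119, 0.224]
orientation: [3.141, 0.0, 1.621]
ft_force: [-0.0, 0.4, 0.1]
opening: 0.0511
```

Run:
```python
import sys; sys.argv=['x','pics/top2.png']
from felts import *
for n,(x,y) in dict(candle=(.596,-.093),vase=(.5905,.0217),obelisk=(.5535,-.0368)).items():
    m=(np.hypot(W[...,0]-x,W[...,1]-y)<.035)&(Z>.115)&(Z<.15); print(n,rect(c,m,np.nanmedian(Z[m])),np.nanmax(Z[m]))
m=(np.hypot(W[...,0]-.663,W[...,1]-.045)<.03)&(Z>.036); print('jar',rect(c,m,.04))
m=(abs(W[...,0]-.5)<.06)&(abs(W[...,1]-.295)<.06)&(Z>.022)&(Z<.05); print('mini',rect(c,m,.032),np.nanmedian(Z[m]))
cv2.imwrite("pics/crop2.png",cv2.resize(p[150:350,110:430],None,fx=2.4,fy=2.4,interpolation=cv2.INTER_CUBIC))
```

```text
candle [594.9 -92.2  22.2  26.7  61.5] 0.13718555531089877
vase [590.7  22.7  27.7  29.9  88.4] 0.1359645514534341
obelisk [550.8 -36.1  20.9  19.7  88.5] 0.13421754238809852
jar [663.   43.9  32.2  30.5  17.1]
mini [5.007e+02 2.941e+02 6.410e+01 5.330e+01 2.000e-01] 0.029772107993143483
```

View pics/crop2.png

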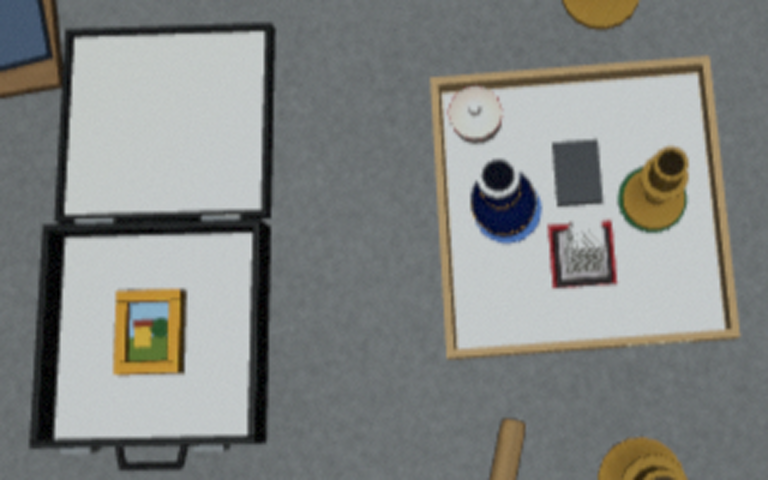

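Everything is in place: the miniature is square in the case at (150,332), and the vase (505,200), obelisk (582,250) and candlestick (655,190) stand on their felts. The jar hasn't moved. Handing in.

```bash
python3 -c "
from station import ctrl; print(ctrl.close_job())"
```

```text
the job is handed in; nothing more can be done
None
```

The job is handed in, finished at about 64 s of the 141 s allowed. I stood the three ornaments in the side tray, laid the miniature on the case rest, then stood the vase, obelisk and candlestick back on their own felts.

The last top-camera check, taken before hand-in, showed:

| Thing | Result |
|---|---|
| Miniature | about 1 mm from the middle of the rest, yaw within about 1° of square |
| Candlestick, vase, obelisk | upright, each within about 3 mm of its felt's middle |
| Jar | within about 2 mm of its start (camera noise level) |
| Gripper | open and clear of everything, wrist force about 0 N |

Three readings disagreed or looked odd:
- **Obelisk grip:** the jaws stopped at 30 mm instead of the expected 22 mm. A test lift showed it was firmly held, and it stood upright after both placings.
- **Case outline:** the rim read about 5 mm off the rest along x in the last wrist-camera view. I placed the miniature by the rest itself, which two top views put within 2 mm of each other.
- **Miniature size:** the last top view read it as 64 x 53 mm, because the mask caught its side face.

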